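# Nest the six-sided parts cups on their stand

## Robot

A 6-joint arm with a two-finger parallel gripper is mounted at the origin on the work surface. World frame = base frame: x ahead of the robot, y to its left, z up, the work surface at z = 0. Lengths are in m, angles in rad, forces in N, time in s.
With the tool pointing down it reaches from about 0.35 to 0.975 m from the base axis. Payload 4.9 kg.
Tool frame: the origin (TCP) lies at the very end of the fingers, on their centre line; the grasp point (between the pads) lies 19 mm behind it; z points along the fingers, y is the line along which they close (so a half turn about z gives the same grasp; the last joint's range is limited). The gripper opens to 85 mm and grips with 20 to 120 N. Pads are 22 mm wide; open, the fingers measure 114 mm over their backs; the gripper's body (76 mm by 85 mm) begins 54 mm behind the grasp point. The pads swing forward as they close: fully open they stand 13 mm farther back than shut.
Start: joints at [-1.232, 0.053, 1.613, -0, 1.476, -0.119], TCP at [0.276, -0.561, 0.231] pointing down, gripper open.
Joint ranges: [-3.01, 3.01], [-1.01, 2.22], [0.06, 2.58], [-1.02, 4.17], [0.09, 2.62], [-3.14, 3.14]. Speed limits (rad/s): [2.57, 2.57, 3.14, 3.14, 3.14, 3.14].

## Interface

Orientations are given as a unit quaternion [w, x, y, z].
In Python, from plant import manip gives the robot as it stands.
- The arm moves only by the shell command python3 -m pendant 'ROWS'. ROWS is JSON, a list of rows, each a list of 3 entries, a list of its own where there are three numbers: the opening, from 0 (shut) to 1 (fully open), then the shift along the tool's x, y, z in units of 12 cm (1.0 is 12 cm), then the turn about the tool's z in units of pi rad (1.0 is pi rad). In form: [[gripper, [dx, dy, dz], roll], ...]. A call has 1 to 10 rows; each row is the pose to reach, as a shift and turn from the pose commanded when the call began, along the tool's axes at that moment, turning the shorter way round; what a row does not reach only later rows make up. A row lasts 1/10 s, in which the tool goes at most 50 mm and 8.59 degrees, less where a joint would pass 70% of its speed; a pose out of reach is approached as far as the arm can. A call with a number of a shift or a turn outside -1 to 1 is refused whole. A call with a gripper value outside its range is refused whole. The fingers move at their own pace and stop on an object; the grip force is fixed at half the most. Time passes only in rows, so rows that repeat a pose let the fingers close. It gives the time, the measured TCP pose, the force, the opening and the grip force at its end, in the units of the state.
- manip.state(): the state, without advancing time (a new reading comes with each control period).
- manip.grab_frame(name): name is "side" or "top" or "wrist"; returns a dict with "img" (384x512x3 uint8, red, green, blue), "fx", "fy", "cx", "cy" (pixels), "D" ([k1, k2, p1, p2, k3] as OpenCV has them; the pictures are not rectified), "eye" and "rotation" of the camera in the world; the wrist camera has in their place "tool_from_camera" (4x4, takes a point from camera to tool coordinates, whose origin is the TCP and whose axes are the flange's). Camera axes: x right, y down, z forward; pixel columns grow to the right and rows downward; lengths in m; the calibration is good to about 2 mm. A picture is of the moment at which its call begins: read the wrist's pose just before it. There is no depth.
- manip.job_done(): hands the job in; it is judged then, once.
The state is a dict: "time": time; "joint_pos": joint angles; "joint_vel": joint speeds; "joint_efforts": joint torques, N m; "tool_pos": TCP position; "tool_rot": TCP orientation; "contact_force": force on the tool from outside, world axes, zero at the start; "ft_torque": the same for the moment, N m; "gripper_width": opening from 0.0 (shut) to 1.0 (fully open); "grasp_force": force on a finger pad.
Only numpy, scipy, OpenCV 4.12 (cv2) and the standard library are available. Lean on these libraries where they do the work, as an engineer would, in place of code of your own. Each camera call takes 0.05 s, during which the arm holds its last target. There are 200 camera calls.

## Task

Clear the bench of the two loose six-sided steel cups: stack them on the six-sided cup that is fixed to the round stand, one after the other, each pushed down into the one below until its shoulder sits fully home on the rim. A cup goes in only when its flats line up with those below, so turn it and feel for the place where it drops in, and do not force it. Leave the finished stack upright and the round pot, the pulley and the wrench where they are.

Things in the scene. Friction and masses are not known exactly. Their poses are not given: they have to be found in the camera images.
- cup_a: loose six-sided steel cup, open at the top, upright on the bench, 68 mm high, about 0.3 kg. Upper part (28 to 68 mm up): 58 mm across flats outside, 52 inside. Lower skirt (0 to 28 mm): 49 mm across flats outside, fits into another cup's upper part with 1.5 mm play a side. Flat shoulder between them at 28 mm. Origin: centre of the underside; z up; flats of both parts face 0, 60, 120... deg from x
- cup_b: second loose cup, identical to cup_a, same origin and axes. A cup enters the one below only within about 6 degrees of the matching turn (which repeats every 60), else its underside stops on the rim; home, its shoulder rests on that rim and its upper 40 mm stands above it
- stand: round dark steel stand fixed to the bench, 110 mm across, 20 mm high; a third cup (sizes as cup_a) is held upright and centred on it, rim 88 mm above the bench. Origin: centre of the underside. This pose does NOT tell how the held cup is turned: it is fixed at any angle about the vertical, so its flats must be seen or felt for
- nest_mouth (a point): centre of the held cup's mouth, in the plane of its rim, 88 mm above the bench; its axes are the stand's and do not tell the held cup's turn. The first cup, home, has its underside 28 mm below this point; the second 12 mm above it
- round_pot: bystander: round steel pot, 60 mm across, 66 mm high; origin centre of the underside
- pulley: bystander: aluminium belt pulley lying flat, 90 mm across, 32 mm high; origin centre of the underside
- wrench: bystander: wrench lying flat on the far side of the bench, along its x axis

How it is judged:
On the way, in this order (a step that is already met when the one before it is completed fails the run):
1. one loose cup is fully home in the held cup (((z of cup_a in the frame of nest_mouth below -0.024 m and horizontal distance between cup_a and nest_mouth below 0.006 m and angle between cup_a's own z axis and vertical below 0.06 rad) or (z of cup_b in the frame of nest_mouth below -0.024 m and horizontal distance between cup_b and nest_mouth below 0.006 m and angle between cup_b's own z axis and vertical below 0.06 rad))), for 0.2 s.
2. the other loose cup is fully home in the first (((z of cup_a in the frame of nest_mouth below -0.024 m and horizontal distance between cup_a and nest_mouth below 0.006 m and angle between each of cup_a, cup_b's own z axis and vertical below 0.06 rad and z of cup_b in the frame of nest_mouth between 0.006 and 0.017 m and horizontal distance between cup_b and nest_mouth below 0.008 m) or (z of cup_b in the frame of nest_mouth below -0.024 m and horizontal distance between cup_b and nest_mouth below 0.006 m and angle between each of cup_b, cup_a's own z axis and vertical below 0.06 rad and z of cup_a in the frame of nest_mouth between 0.006 and 0.017 m and horizontal distance between cup_a and nest_mouth below 0.008 m))), for 0.2 s.
At the end, for the whole second after the job is handed in: Either loose cup is fully home in the held cup (underside at least 24 mm below its rim; 28 is home) and the other is fully home in that one (underside 6 to 17 mm above the held cup's rim; 12 is home), centred within 6 mm and 8 mm, both upright within 3.4 degrees and at rest (below 20 mm/s) (((z of cup_a in the frame of nest_mouth below -0.024 m and horizontal distance between cup_a and nest_mouth below 0.006 m and angle between each of cup_a, cup_b's own z axis and vertical below 0.06 rad and z of cup_b in the frame of nest_mouth between 0.006 and 0.017 m and horizontal distance between cup_b and nest_mouth below 0.008 m) or (z of cup_b in the frame of nest_mouth below -0.024 m and horizontal distance between cup_b and nest_mouth below 0.006 m and angle between each of cup_b, cup_a's own z axis and vertical below 0.06 rad and z of cup_a in the frame of nest_mouth between 0.006 and 0.017 m and horizontal distance between cup_a and nest_mouth below 0.008 m)) and linear speed of each of cup_a, cup_b below 0.02 m/s); the robot touches nothing.
It fails at once if the round pot is pushed more than 25 mm from its place (distance of round_pot from where it was at the start of the episode above 0.025 m).
It fails at once if the pulley is pushed more than 25 mm from its place (distance of pulley from where it was at the start of the episode above 0.025 m).
It fails at once if the wrench is pushed more than 25 mm from its place (distance of wrench from where it was at the start of the episode above 0.025 m).
It fails at once if a cup is forced or dropped onto the one below (contact force above 120 N in all) (contact force between any of cup_a, cup_b and stand above 120 N or contact force between cup_a and cup_b above 120 N).
It also fails if it takes over 72 s, if anything falls off the work surface, if the arm or the gripper's body presses on something with over 40 N, if the wrist force passes 120 N, or if a joint passes its speed limit or range.

## Working session

There is one attempt and no reset: what is moved stays moved. The work goes in short steps, Python scripts to look and compute and a shell command to move; the robot and the scene stay as the last step left them, time stands still between calls to the robot, and variables do not carry over. Pictures are saved under pics/ and viewed, at most 10 in all, crops included, and the job is handed in when it is done.

```bash
ls; mkdir -p pics; python3 - <<'E'
from plant import manip
import cv2
s=manip.state(); print(s['time'],s['tool_pos'],s['tool_rot'],s['gripper_width'])
import numpy as np
ims=[]
for n in ('top','side','wrist'):
    f=manip.grab_frame(n); np.save(f'pics/{n}0.npy',f,allow_pickle=True)
    ims.append(f['img']); print(n,{k:np.round(v,4).tolist() for k,v in f.items() if k!='img'})
    cv2.imwrite(f'pics/{n}0.png',f['img'][:,:,::-1])
m=np.vstack([np.hstack(ims[:2]),np.hstack([ims[2],ims[2]*0])])
cv2.imwrite('pics/all0.png',cv2.resize(m,(800,600))[:,:,::-1])
E
```

```text
pics
0.0 [ 0.27602356 -0.56005686  0.23003   ] [-1.03338071e-03  9.73915728e-01  2.26907620e-01 -1.37059051e-04] 0.9997176113360113
top {'fx': 439.8003, 'fy': 439.8003, 'cx': 254.2653, 'cy': 193.4625, 'D': [-0.1232, 0.0, 0.0, 0.0, 0.0], 'eye': [0.491, 0.0048, 1.2111], 'rotation': [-0.0472, 0.7067, -0.7044, 0.0466]}
side {'fx': 488.8471, 'fy': 488.8471, 'cx': 253.9584, 'cy': 193.2451, 'D': [0.0008, 0.0, 0.0, 0.0, 0.0], 'eye': [0.2104, 0.6904, 0.7889], 'rotation': [0.1104, -0.2263, 0.8861, -0.3891]}
wrist {'fx': 322.9692, 'fy': 322.9692, 'cx': 263.1825, 'cy': 188.4267, 'D': [-0.0692, 0.0, 0.0, 0.0, 0.0], 'tool_from_camera': [[-0.0002, -0.9581, -0.2865, 0.0737], [1.0, -0.0002, -0.0, -0.0001], [-0.0, -0.2865, 0.9581, -0.142], [0.0, 0.0, 0.0, 1.0]]}
```

View pics/top0.png

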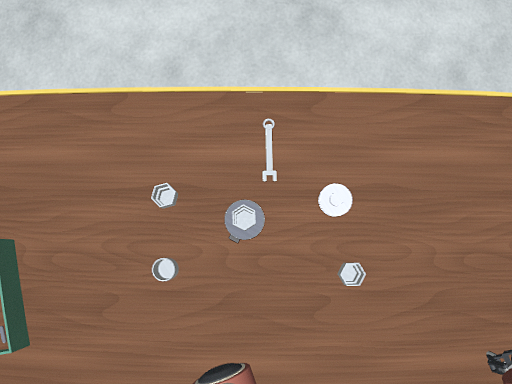

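View pics/side0.png

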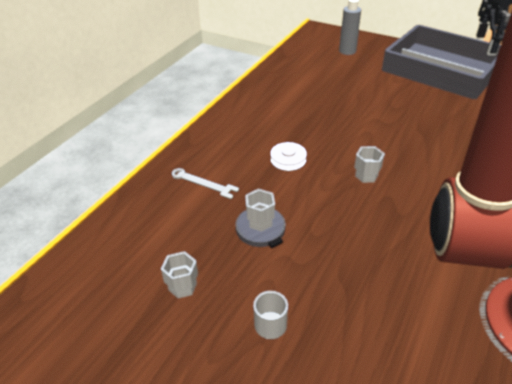

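The top view shows loose hex cups at about (164,195) and (352,274), the held cup at (244,217) and the round pot at (165,269). The pulley is at (335,200) and the wrench at (269,150). The side view agrees.

```bash
cat > h.py <<'E'
import numpy as np, cv2
from scipy.spatial.transform import Rotation as R
def q(w): return R.from_quat([w[1],w[2],w[3],w[0]])
def cam(f,s=None):
    if 'eye' in f: return np.array(f['eye']), q(f['rotation']).as_matrix() if np.shape(f['rotation'])==(4,) else np.array(f['rotation'])
    T=np.array(f['tool_from_camera']); Rt=q(s['tool_rot']).as_matrix()
    return Rt@T[:3,3]+s['tool_pos'], Rt@T[:3,:3]
def onplane(f,px,z,s=None):
    K=np.array([[f['fx'],0,f['cx']],[0,f['fy'],f['cy']],[0,0,1]])
    u=cv2.undistortPoints(np.array(px,float).reshape(-1,1,2),K,np.array(f['D'],float))[:,0]
    e,M=cam(f,s); d=np.c_[u,np.ones(len(u))]@M.T
    return e+d*((z-e[2])/d[:,2])[:,None]
def project(f,p,s=None):
    K=np.array([[f['fx'],0,f['cx']],[0,f['fy'],f['cy']],[0,0,1]])
    e,M=cam(f,s); return cv2.projectPoints(((np.reshape(p,(-1,3))-e)@M),np.zeros(3),np.zeros(3),K,np.array(f['D'],float))[0][:,0]
def yaw(s): # world angle of tool x
    m=q(s['tool_rot']).as_matrix(); return np.degrees(np.arctan2(m[1,0],m[0,0])), m
def move(s,target):  # units of 12cm in tool axes
    return q(s['tool_rot']).as_matrix().T@(np.array(target)-s['tool_pos'])/0.12
E
python3 - <<'E'
import numpy as np,cv2
from h import *
f=np.load('pics/top0.npy',allow_pickle=True).item(); g=np.load('pics/side0.npy',allow_pickle=True).item()
for n,p,z in (('cup1',(164,195),.068),('cup2',(352,274),.068),('held',(244,217),.088),('pot',(165,269),.066),('pulley',(335,200),.032)):
    print(n,onplane(f,[p],z)[0].round(3))
for n,p,z in (('cup1',(180,261),.068),('cup2',(370,154),.068),('held',(260,198),.088),('pot',(271,303),.066)):
    print(n,onplane(g,[p],z)[0].round(3))
# crops
I=f['img'][:,:,::-1]
c=[cv2.resize(I[y-25:y+25,x-25:x+25],(260,260),interpolation=cv2.INTER_CUBIC) for x,y in ((164,195),(352,274),(244,217))]
cv2.imwrite('pics/crops.png',np.hstack(c))
from plant import manip
s=manip.state(); print(yaw(s))
E
```

```text
cup1 [0.639 0.244 0.068]
cup2 [ 0.434 -0.247  0.068]
held [0.58  0.032 0.088]
pot [0.446 0.237 0.066]
pulley [ 0.631 -0.213  0.032]
cup1 [0.64  0.239 0.068]
cup2 [ 0.432 -0.246  0.068]
held [0.579 0.031 0.088]
pot [0.443 0.24  0.066]
(np.float64(26.23392372385765), array([[ 8.96996794e-01,  4.42036700e-01, -5.54358707e-04],
       [ 4.42037019e-01, -8.96995575e-01,  1.48749993e-03],
       [ 1.60272255e-04, -1.57932974e-03, -9.99998740e-01]]))
```

View pics/crops.png

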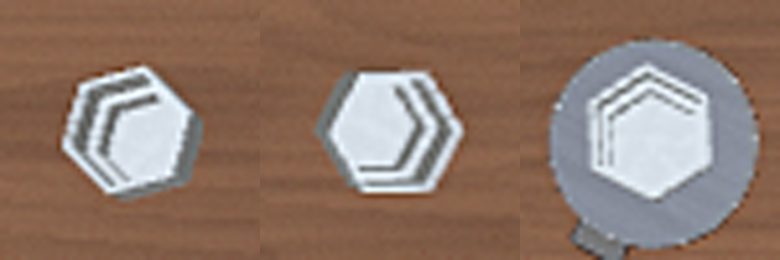

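The crops show clean hexagonal rims. Cup2 and the held cup differ in turn by about 30°. I'll move over cup2 for a wrist look.

```bash
python3 - <<'E'
from h import *
from plant import manip
print(move(manip.state(),[.433,-.247,.2]).round(3))
f=np.load('pics/top0.npy',allow_pickle=True).item()
# rim edges from bright mask, oriented by min-area approx
for n,p,z in (('cup1',(164,195),.068),('cup2',(352,274),.068),('held',(244,217),.088)):
    x,y=p; c=cv2.resize(f['img'][y-25:y+25,x-25:x+25],(400,400),interpolation=cv2.INTER_CUBIC)
    m=(c.min(2)>180).astype(np.uint8); cs,_=cv2.findContours(m,0,2); k=cv2.convexHull(max(cs,key=cv2.contourArea))[:,0]
    a=cv2.approxPolyN(k,6,ensure_convex=True).reshape(-1,2)
    w=onplane(f,a/8.+[x-25,y-25]-.4375,z)[:,:2]
    e=np.roll(w,-1,0)-w; L=np.hypot(*e.T); th=np.arctan2(e[:,1],e[:,0])
    ph=np.angle((L*np.exp(6j*(th+np.pi/2))).sum())/6
    print(n,w.mean(0).round(4),'side mm',(L*1e3).round(0),'flat normal',np.degrees(ph).round(1))
E
```

```text
[ 2.327 -1.763  0.256]
cup1 [0.6404 0.247 ] side mm [34. 35. 35. 33. 34. 33.] flat normal 15.4
cup2 [ 0.4344 -0.249 ] side mm [34. 35. 33. 34. 36. 33.] flat normal 0.9
held [0.5805 0.0335] side mm [34. 34. 34. 33. 34. 34.] flat normal -26.4
```

```bash
python3 -m pendant '[[1,[0.776,-0.588,0.085],0],[1,[0.776,-0.588,0.085],0],[1,[0.776,-0.588,0.085],0]]' ; python3 -m pendant '[[1,[0.776,-0.588,0.085],0],[1,[0.776,-0.588,0.085],0],[1,[0.776,-0.588,0.085],0]]'; python3 -m pendant '[[1,[0.78,-0.6,0.085],-0.027],[1,[0.78,-0.6,0.085],-0.027],[1,[0.78,-0.6,0.085],-0.027],[1,[0.78,-0.6,0.085],-0.027],[1,[0.78,-0.6,0.085],-0.027]]'
cat > look.py <<'E'
import sys
from h import *
from plant import manip
def hexrim(z,near,name,thr=150,half=75):
    s=manip.state(); f=manip.grab_frame('wrist'); I=f['img']
    cv2.imwrite(f'pics/{name}.png',I[:,:,::-1])
    x,y=project(f,[*near,z],s)[0]
    sat=I.max(2).astype(int)-I.min(2)
    m=((sat<40)&(I.min(2)>thr)).astype(np.uint8)
    m=cv2.morphologyEx(m,cv2.MORPH_CLOSE,np.ones((5,5)))
    cs,_=cv2.findContours(m,0,2)
    cs=[c for c in cs if cv2.contourArea(c)>1500]
    k=min(cs,key=lambda c:np.hypot(*(c[:,0].mean(0)-[x,y])))
    a=cv2.approxPolyN(cv2.convexHull(k),6,ensure_convex=True).reshape(-1,2)
    w=onplane(f,a,z,s)[:,:2]; e=np.roll(w,-1,0)-w; L=np.hypot(*e.T); th=np.arctan2(e[:,1],e[:,0])
    ph=np.angle((L*np.exp(6j*(th+np.pi/2))).sum())/6
    M=cv2.moments(w.astype(np.float32).reshape(-1,1,2)); c=np.array([M['m10'],M['m01']])/M['m00']
    print('t',round(s['time'],2),'expected px',(x,y),'verts',a.tolist()); print('centre',c.round(4),'sides',(L*1e3).round(1),'normal',np.degrees(ph).round(1))
    print('tool',np.round(s['tool_pos'],4),'yaw',yaw(s)[0].round(2))
    J=I[:,:,::-1].copy(); cv2.polylines(J,[a.astype(int)],True,(0,0,255),1); cv2.imwrite(f'pics/{name}.png',J)
    return c,s
if __name__=='__main__':
    z,nx,ny=map(float,sys.argv[1:4]); tz=float(sys.argv[5])
    c,s=hexrim(z,(nx,ny),sys.argv[4])
    print('move to z',tz,move(s,[*c,tz]).round(3))
E
python3 look.py .068 .434 -.249 w1 .031
```

```text
time: 0.45
tool_pos: [0.3296, -0.4528, 0.2199]
tool_rot: [-0.001, 0.974, 0.228, 0.0]
contact_force: [-0.6, 0.4, -0.2]
gripper_width: 0.999
grasp_force: 0.0
time: 0.75
tool_pos: [0.3819, -0.3486, 0.2102]
tool_rot: [-0.001, 0.974, 0.228, 0.0]
contact_force: [0.0, -0.3, 0.7]
gripper_width: 1.0
grasp_force: 0.0
time: 1.25
tool_pos: [0.433, -0.2461, 0.2007]
tool_rot: [0.0, 0.963, 0.268, -0.0]
contact_force: [0.2, 0.1, 0.2]
gripper_width: 1.002
grasp_force: 0.0
t 1.25 expected px (np.float64(266.5679347150115), np.float64(179.8804867412519)) verts [[299, 156], [298, 198], [265, 215], [232, 197], [232, 155], [265, 135]]
centre [ 0.4358 -0.2465] sides [38.2 33.8 34.2 38.1 33.2 34.5] normal 0.6
tool [ 0.433  -0.2461  0.2007] yaw 31.13
move to z 0.031 [0.019 0.015 1.414]
```

View pics/w1.png

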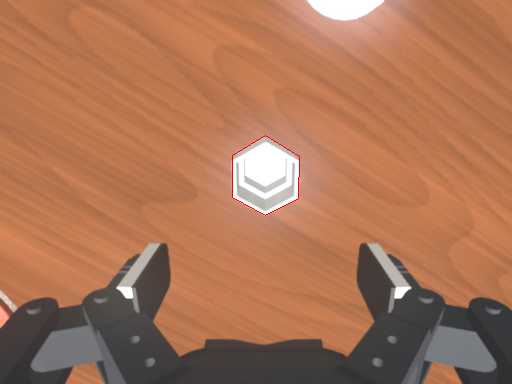

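The rim outline is at (232–299, 135–215). It overreaches about 4 px at the top, where the outer wall shows, so the x shift should be slightly smaller. Descending and gripping.

```bash
python3 -m pendant '[[1,[0.008,0.015,0.4],0],[1,[0.008,0.015,0.8],0],[1,[0.008,0.015,0.9],0]]'; python3 -m pendant '[[1,[0,0,0.3],0],[1,[0,0,0.5],0],[1,[0,0,0.514],0],[0,[0,0,0.514],0],[0,[0,0,0.514],0],[0,[0,0,0.514],0],[0,[0,0,0.514],0],[0,[0,0,0.514],0],[0,[0,0,0.514],0]]'
```

```text
time: 1.6
tool_pos: [0.431, -0.2456, 0.0871]
tool_rot: [-0.004, 0.964, 0.267, -0.003]
contact_force: [-0.8, 0.1, -0.6]
gripper_width: 0.999
grasp_force: 0.0
time: 2.5
tool_pos: [0.4365, -0.2483, 0.0338]
tool_rot: [0.002, 0.963, 0.268, 0.001]
contact_force: [-1.1, 0.0, 6.1]
gripper_width: 0.674
grasp_force: 66.5
```

```bash
python3 -m pendant '[[0,[0,0,0],0],[0,[0,0,-0.1],0],[0,[0,0,-0.4],0],[0,[0,0,-0.8],0],[0,[0,0,-1.0],0],[0,[0,0,-1.0],0],[0,[0,0,-1.0],0]]'; python3 - <<'E'
from h import *
from plant import manip
s=manip.state(); print(s['tool_pos'],yaw(s)[0],move(s,[.5805,.0335,.152]))
E
```

```text
time: 3.2
tool_pos: [0.4344, -0.2464, 0.1504]
tool_rot: [-0.0, 0.963, 0.268, -0.0]
contact_force: [-1.2, 1.0, -4.0]
gripper_width: 0.668
grasp_force: 66.1
[ 0.43435507 -0.24641553  0.15044794] 31.095569094238687 [ 2.24759806 -1.36846162 -0.01269862]
```

```bash
python3 -m pendant '[[0,[0.75,-0.456,-0.06],0],[0,[0.75,-0.456,-0.06],0],[0,[0.75,-0.456,-0.06],0]]' >/dev/null; python3 -m pendant '[[0,[0.75,-0.456,-0.06],0],[0,[0.75,-0.456,-0.06],0],[0,[0.75,-0.456,-0.06],0],[0,[0.75,-0.456,-0.06],0],[0,[0.75,-0.456,-0.06],0]]'; python3 look.py .088 .5805 .0335 w2 .155
```

```text
time: 4.0
tool_pos: [0.5309, -0.0605, 0.1631]
tool_rot: [-0.001, 0.963, 0.268, -0.002]
contact_force: [-0.1, 0.9, -3.8]
gripper_width: 0.672
grasp_force: 66.1
t 4.0 expected px (np.float64(177.38532060239493), np.float64(64.62776380743459)) verts [[228, 62], [205, 111], [155, 113], [125, 68], [144, 18], [198, 14]]
centre [0.5797 0.0343] sides [34.4 33.4 33.6 33.2 34.  33.6] normal -26.8
tool [ 0.5309 -0.0605  0.1631] yaw 31.08
move to z 0.155 [ 0.756 -0.467  0.066]
```

View pics/w2.png

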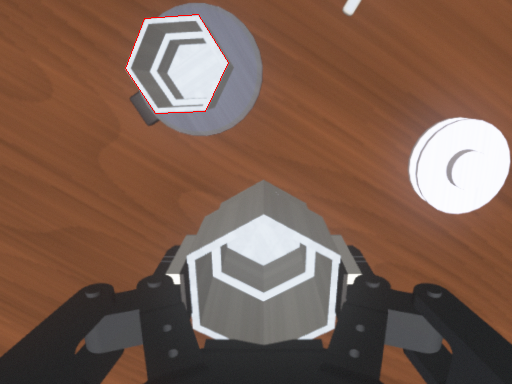

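The wrist view shows the held rim fitted at (125–228, 14–113) with normal −26.8°. In the hand, the cup rim has its front vertex at about (263,212), with side vertices at (340,263), (338,330), (188,263) and (193,333). I'll work out the in-hand offset from these.

```bash
python3 - <<'E'
from h import *
from plant import manip
f=manip.grab_frame('wrist'); s0=dict(tool_pos=np.zeros(3),tool_rot=[1,0,0,0])
I=f['img'];sub=I[205:340,180:350]
for dz in (-.034,-.037):
  print((onplane(f,[(263.5,213),(340,263),(188,263),(337,331),(192,333)],dz,s0)*1e3).round(1).tolist())
s=manip.state(); print(move(s,[.5797,.0343,.155]).round(3))
E
```

```text
[[32.2, 0.1, -34.0], [12.0, 29.0, -34.0], [12.0, -28.5, -34.0], [-19.7, 30.2, -34.0], [-20.7, -29.3, -34.0]]
[[33.4, 0.1, -37.0], [13.7, 28.2, -37.0], [13.7, -27.7, -37.0], [-17.1, 29.4, -37.0], [-18.0, -28.5, -37.0]]
[ 0.755 -0.474  0.075]
```

```bash
python3 -m pendant '[[0,[0.4,-0.24,0],0.05],[0,[0.766,-0.467,0.05],0.1],[0,[0.766,-0.467,0.1],0.155],[0,[0.766,-0.467,0.1],0.155],[0,[0.766,-0.467,0.1],0.155],[0,[0.766,-0.467,0.1],0.155],[0,[0.766,-0.467,0.1],0.155]]'; python3 -c "
from h import *
from plant import manip
s=manip.state();print(yaw(s)[0],s['tool_pos'],move(s,[.5812,.0344,.128]))
f=manip.grab_frame('side');x,y=project(f,[.58,.034,.1])[0].astype(int)
cv2.imwrite('pics/s1.png',cv2.resize(f['img'][y-60:y+60,x-60:x+60,::-1],(600,600),interpolation=2))"
```

```text
time: 4.8
tool_pos: [0.5821, 0.0343, 0.1536]
tool_rot: [0.0, 1.0, 0.028, 0.0]
contact_force: [-0.7, 0.3, -3.3]
gripper_width: 0.666
grasp_force: 66.1
3.15300389053528 [0.5821199  0.03433787 0.15355506] [-0.00766888 -0.00096258  0.2129572 ]
```

View pics/s1.png

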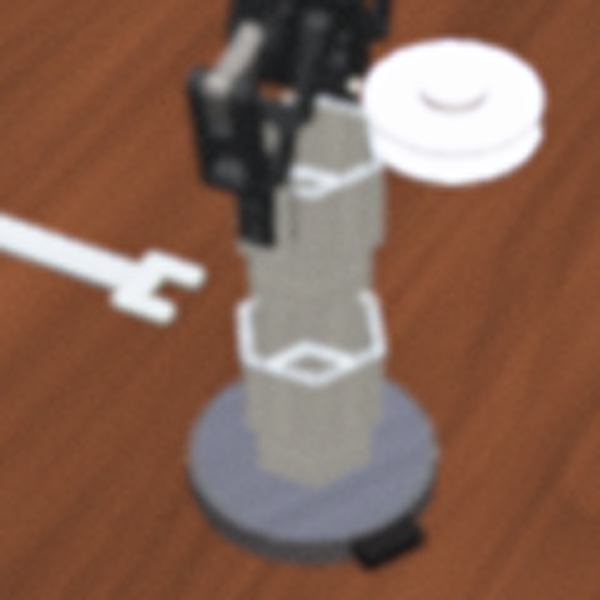

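The side view shows the carried cup centred and lined up above the held one, with its vertex at (318,190) over the vertex at (315,375). Lowering slowly.

```bash
python3 -m pendant '[[0,[-0.004,0,0.1],0],[0,[-0.004,0,0.2],0],[0,[-0.004,0,0.22],0],[0,[-0.004,0,0.24],0],[0,[-0.004,0,0.26],0],[0,[-0.004,0,0.28],0],[0,[-0.004,0,0.3],0],[0,[-0.004,0,0.31],0],[0,[-0.004,0,0.31],0]]'
```

```text
time: 5.75
tool_pos: [0.5817, 0.0353, 0.1161]
tool_rot: [-0.0, 1.0, 0.028, -0.0]
contact_force: [0.0, -0.2, -3.5]
gripper_width: 0.667
grasp_force: 66.2
```

```bash
python3 -m pendant '[[0,[0,0,0.02],0],[0,[0,0,0.04],0],[0,[0,0,0.06],0],[0,[0,0,0.06],0]]'
```

```text
time: 6.15
tool_pos: [0.5813, 0.0353, 0.1084]
tool_rot: [-0.0, 1.0, 0.028, -0.001]
contact_force: [0.1, 0.2, -3.1]
gripper_width: 0.669
grasp_force: 66.2
```

It has gone in freely. Continuing down to home.

```bash
python3 -m pendant '[[0,[0,0,0.03],0],[0,[0,0,0.06],0],[0,[0,0,0.08],0],[0,[0,0,0.1],0],[0,[0,0,0.11],0],[0,[0,0,0.12],0],[0,[0,0,0.12],0]]'; python3 -m pendant '[[0,[0,0,0.01],0],[0,[0,0,0.01],0],[0,[0,0,0.02],0],[0,[0,0,0.02],0]]'
```

```text
time: 6.85
tool_pos: [0.5817, 0.0353, 0.0945]
tool_rot: [-0.0, 1.0, 0.028, -0.0]
contact_force: [-0.6, 0.3, -2.6]
gripper_width: 0.665
grasp_force: 66.2
time: 7.25
tool_pos: [0.5821, 0.0353, 0.0938]
tool_rot: [0.0, 1.0, 0.028, 0.0]
contact_force: [-3.4, 0.0, 4.1]
gripper_width: 0.672
grasp_force: 67.2
```

Force rises at TCP z 0.0938, which is exactly the grasp offset of 0.0338 plus 0.060, so the cup is home. Releasing and lifting.

```bash
python3 -m pendant '[[1,[0,0,0],0],[1,[0,0,0],0],[1,[0,0,0],0],[1,[0,0,0],0],[1,[0,0,-0.1],0],[1,[0,0,-0.3],0],[1,[0,0,-0.6],0],[1,[0,0,-0.9],0],[1,[0,0,-0.9],0],[1,[0,0,-0.9],0]]'; python3 look.py .128 .5805 .034 w3 .2; python3 -c "
from h import *
from plant import manip
s=manip.state();print(move(s,[.640,.2455,.205]))"
```

```text
time: 8.25
tool_pos: [0.5826, 0.0352, 0.2024]
tool_rot: [0.0, 1.0, 0.028, 0.002]
contact_force: [0.0, -0.3, -0.4]
gripper_width: 1.007
grasp_force: 0.0
t 8.25 expected px (np.float64(265.26644313137143), np.float64(203.73677605239317)) verts [[306, 181], [303, 226], [263, 247], [223, 226], [220, 181], [263, 157]]
centre [0.5804 0.0356] sides [33.8 33.5 33.5 33.8 34.4 34.4] normal -26.8
tool [0.5826 0.0352 0.2024] yaw 3.19
move to z 0.2 [-0.018 -0.004  0.02 ]
[ 0.58328324 -1.72172075 -0.03835814]
```

View pics/w3.png

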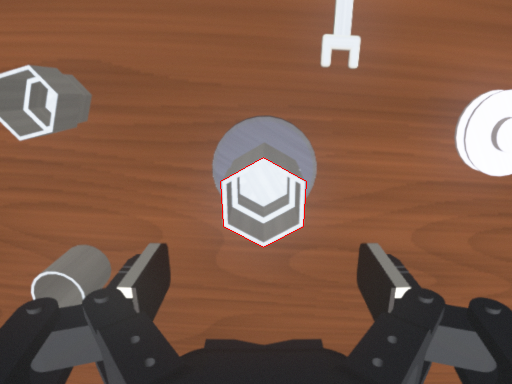

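The first cup is home: its rim at z = 0.128 fits as a regular 33.5 mm hexagon, (220–306, 157–247), centred at (0.5804, 0.0356). Now for the second cup.

```bash
python3 -m pendant '[[1,[0.29,-0.86,-0.02],0],[1,[0.29,-0.86,-0.02],0],[1,[0.29,-0.86,-0.02],0]]' >/dev/null; python3 -m pendant '[[1,[0.293,-0.862,-0.02],0.05],[1,[0.293,-0.862,-0.02],0.099],[1,[0.293,-0.862,-0.02],0.099],[1,[0.293,-0.862,-0.02],0.099],[1,[0.293,-0.862,-0.02],0.099],[1,[0.293,-0.862,-0.02],0.099],[1,[0.293,-0.862,-0.02],0.099]]';python3 look.py .068 .64 .2455 w4 .031
```

```text
time: 9.3
tool_pos: [0.64, 0.244, 0.2049]
tool_rot: [0.0, 0.992, -0.128, -0.0]
contact_force: [0.2, -0.6, 0.3]
gripper_width: 1.001
grasp_force: 0.0
t 9.3 expected px (np.float64(262.0997172844705), np.float64(178.08534582993784)) verts [[294, 155], [292, 197], [260, 214], [228, 197], [226, 156], [260, 136]]
centre [0.642  0.2468] sides [38.7 33.5 33.4 37.8 34.6 34. ] normal 15.4
tool [0.64   0.244  0.2049] yaw -14.71
move to z 0.031 [ 0.011 -0.028  1.449]
```

View pics/w4.png

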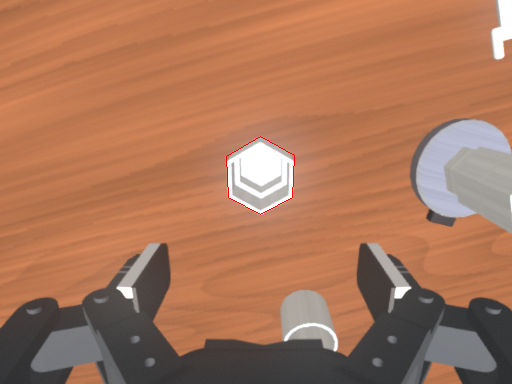

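The rim is at (226–294, 136–214), with the same small wall bias as before, so I'll use the same correction. Descending and gripping.

```bash
python3 -m pendant '[[1,[0,-0.028,0.4],0],[1,[0,-0.028,0.8],0],[1,[0,-0.028,0.9],0]]'; python3 -m pendant '[[1,[0,0,0.3],0],[1,[0,0,0.5],0],[1,[0,0,0.549],0],[1,[0,0,0.549],0],[0,[0,0,0.549],0],[0,[0,0,0.549],0],[0,[0,0,0.549],0],[0,[0,0,0.549],0],[0,[0,0,0.549],0],[0,[0,0,0.549],0]]'; python3 -m pendant '[[0,[0,0,0],0],[0,[0,0,-0.1],0],[0,[0,0,-0.4],0],[0,[0,0,-0.8],0],[0,[0,0,-1.0],0],[0,[0,0,-1.0],0]]';python3 -m pendant '[[0,[0,0,-0.35],0],[0,[0,0,-0.35],0],[0,[0,0,-0.35],0],[0,[0,0,-0.35],0]]'
python3 -c "
from h import *
from plant import manip
s=manip.state();print(yaw(s)[0],s['tool_pos'],move(s,[.5824,.0355,.193]))
f=manip.grab_frame('wrist');cv2.imwrite('pics/w5.png',f['img'][:,:,::-1])"
```

```text
time: 9.65
tool_pos: [0.6367, 0.2469, 0.0901]
tool_rot: [0.002, 0.992, -0.128, -0.005]
contact_force: [-1.2, 0.2, -0.5]
gripper_width: 0.999
grasp_force: 0.0
time: 10.65
tool_pos: [0.643, 0.249, 0.0343]
tool_rot: [-0.001, 0.992, -0.127, 0.002]
contact_force: [0.6, -0.7, 6.3]
gripper_width: 0.672
grasp_force: 66.4
time: 11.25
tool_pos: [0.6438, 0.2498, 0.1576]
tool_rot: [-0.002, 0.992, -0.127, 0.005]
contact_force: [0.9, -0.3, -0.6]
gripper_width: 0.675
grasp_force: 65.6
time: 11.65
tool_pos: [0.6395, 0.2484, 0.1896]
tool_rot: [0.001, 0.992, -0.127, -0.002]
contact_force: [-0.2, -0.1, -2.8]
gripper_width: 0.672
grasp_force: 65.7
-14.629302706309305 [0.63946803 0.24838219 0.18961185] [-0.01221594  1.83667696 -0.02388118]
```

View pics/w5.png

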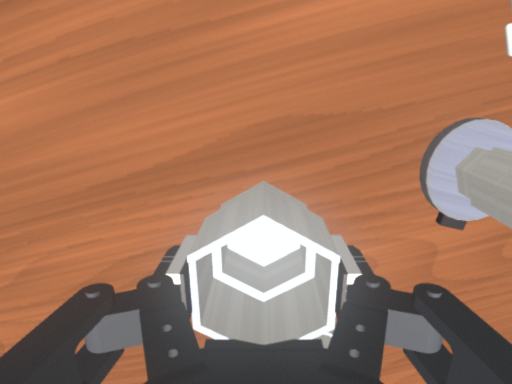

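The cup sits in the hand exactly as the first did, with its front vertex at (263,214). Carrying it to the stack.

```bash
python3 -m pendant '[[0,[-0.006,0.3,-0.04],0],[0,[-0.006,0.65,-0.04],0],[0,[-0.006,0.918,-0.04],0],[0,[-0.006,0.918,-0.04],0]]' >/dev/null; python3 -m pendant '[[0,[-0.006,0.4,0],-0.04],[0,[-0.006,0.75,0],-0.08],[0,[-0.006,0.918,0],-0.099],[0,[-0.006,0.918,0],-0.099],[0,[-0.006,0.918,0],-0.099],[0,[-0.006,0.918,0],-0.099],[0,[-0.006,0.918,0],-0.099]]'; python3 -c "
from h import *
from plant import manip
s=manip.state();print(yaw(s)[0],s['tool_pos'],move(s,[.5824,.0356,.166]))"
```

```text
time: 12.8
tool_pos: [0.584, 0.0371, 0.1975]
tool_rot: [-0.0, 1.0, 0.028, -0.0]
contact_force: [-0.1, -0.7, -2.9]
gripper_width: 0.668
grasp_force: 66.5
3.2629853810731317 [0.5839992  0.03713488 0.19753967] [-0.01389101  0.01210698  0.26283375]
```

```bash
python3 -m pendant '[[0,[-0.014,0.012,0.1],0],[0,[-0.014,0.012,0.2],0],[0,[-0.014,0.012,0.23],0],[0,[-0.014,0.012,0.25],0],[0,[-0.014,0.012,0.27],0],[0,[-0.014,0.012,0.28],0],[0,[-0.014,0.012,0.29],0],[0,[-0.014,0.012,0.3],0],[0,[-0.014,0.012,0.31],0],[0,[-0.014,0.012,0.32],0]]'
```

```text
time: 13.8
tool_pos: [0.5824, 0.0344, 0.1596]
tool_rot: [0.0, 1.0, 0.028, 0.0]
contact_force: [0.3, -0.3, -2.0]
gripper_width: 0.666
grasp_force: 66.5
```

```bash
python3 -m pendant '[[0,[0,-0.004,0],0],[0,[0,-0.008,0.01],0],[0,[0,-0.008,0.02],0],[0,[0,-0.008,0.03],0],[0,[0,-0.008,0.04],0],[0,[0,-0.008,0.04],0]]'
```

```text
time: 14.4
tool_pos: [0.5821, 0.0354, 0.1544]
tool_rot: [-0.0, 1.0, 0.028, -0.0]
contact_force: [0.0, -0.8, -3.1]
gripper_width: 0.674
grasp_force: 66.5
```

In freely again, with the underside about 7 mm below the rim. Continuing to the shoulder at about 0.134.

```bash
python3 -m pendant '[[0,[0,0,0.03],0],[0,[0,0,0.06],0],[0,[0,0,0.09],0],[0,[0,0,0.12],0],[0,[0,0,0.14],0],[0,[0,0,0.15],0],[0,[0,0,0.16],0],[0,[0,0,0.16],0]]'; python3 -m pendant '[[0,[0,0,0.01],0],[0,[0,0,0.01],0],[0,[0,0,0.015],0],[0,[0,0,0.015],0]]'
```

```text
time: 15.2
tool_pos: [0.5822, 0.0354, 0.1354]
tool_rot: [-0.0, 1.0, 0.028, -0.0]
contact_force: [-0.6, 0.2, -2.8]
gripper_width: 0.668
grasp_force: 66.5
time: 15.6
tool_pos: [0.5825, 0.0354, 0.1343]
tool_rot: [0.0, 1.0, 0.028, 0.0]
contact_force: [-0.8, -0.1, -0.4]
gripper_width: 0.669
grasp_force: 66.8
```

```bash
python3 -m pendant '[[0,[0,0,0.01],0],[0,[0,0,0.01],0],[0,[0,0,0.01],0]]'; python3 -m pendant '[[1,[0,0,0],0],[1,[0,0,0],0],[1,[0,0,0],0],[1,[0,0,0],0],[1,[0,0,-0.1],0],[1,[0,0,-0.3],0],[1,[0,0,-0.6],0],[1,[0,0,-0.9],0],[1,[0,0,-0.9],0],[1,[0,0,-0.9],0]]'; python3 look.py .168 .5805 .0355 w6 .2;  python3 -c "
from h import *
from plant import manip
f=manip.grab_frame('side');x,y=project(f,[.58,.034,.1])[0].astype(int)
cv2.imwrite('pics/s2.png',cv2.resize(f['img'][y-60:y+60,x-60:x+60,::-1],(600,600),interpolation=2))"
```

```text
time: 15.9
tool_pos: [0.5826, 0.0354, 0.1343]
tool_rot: [0.0, 1.0, 0.028, 0.0]
contact_force: [-4.1, -0.2, 5.2]
gripper_width: 0.665
grasp_force: 67.6
time: 16.9
tool_pos: [0.5831, 0.0353, 0.2429]
tool_rot: [0.0, 1.0, 0.028, 0.002]
contact_force: [0.1, -0.1, -0.8]
gripper_width: 0.997
grasp_force: 0.0
t 16.9 expected px (np.float64(263.22444747469706), np.float64(204.04907655825127)) verts [[305, 181], [303, 226], [263, 247], [223, 226], [221, 181], [263, 158]]
centre [0.5804 0.0357] sides [33.9 33.6 33.6 33.9 33.5 33.5] normal -26.8
tool [0.5831 0.0353 0.2429] yaw 3.19
move to z 0.2 [-0.024 -0.004  0.358]
```

View pics/s2.png

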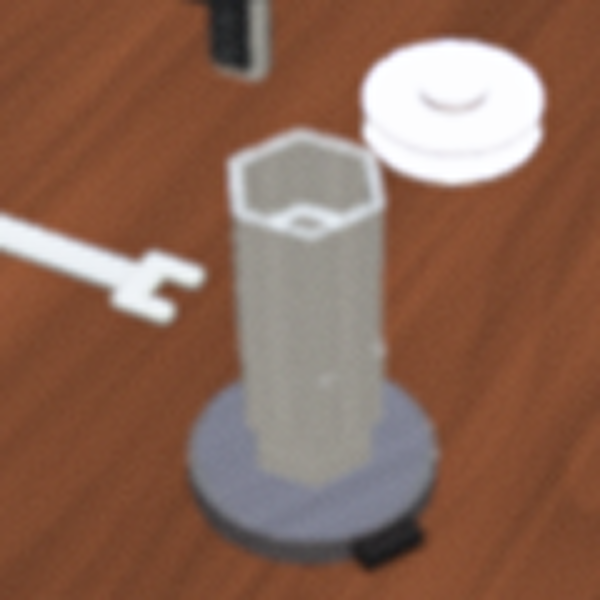

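The finished stack is one gapless column, with its rim at (230–385, 130–240), upright and free of the gripper. I'll hand it in.

```bash
python3 -c "
from plant import manip
print(manip.job_done())"
```

```text
the job is handed in; nothing more can be done
None
```

Both loose cups are stacked fully home and upright on the held cup by my last camera checks, with the bystanders left alone, and I handed the job in at about 17 s; the hand-in gave no verdict.

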